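# Hold the long cell in the photometer's light path

### The arm

A 7-joint arm with a two-finger parallel gripper is mounted at the origin on the work surface. World frame = base frame: x ahead of the robot, y to its left, z up, the work surface at z = 0. Lengths are in m, angles in rad, forces in N, time in s.
With the tool pointing down it reaches from about 0.425 to 0.875 m from the base axis. Payload 4.7 kg.
Tool frame: the origin (TCP) lies at the very end of the fingers, on their centre line; the grasp point (between the pads) lies 19 mm behind it; x points along the fingers, z is the direction in which the jaws open and shut, and the axes are right-handed (so a half turn about x gives the same grasp; the last joint's range is limited). The gripper opens to 87 mm and grips with 3 to 60 N. Pads are 19 mm wide; open, the fingers measure 117 mm over their backs; the gripper's body (75 mm by 190 mm) begins 51 mm behind the grasp point.
Start: joints at [-1.265, 0.321, -0.07, 1.45, 0.023, 1.371, -0.057], TCP at [0.187, 0.623, 0.223] pointing down, gripper open.
Joint ranges: [-2.86, 2.86], [-0.3, 2.09], [-1.38, 1.24], [0.06, 2.45], [-1.56, 4.7], [0.09, 2.05], [-2.69, 2.69]. Speed limits (rad/s): [2.57, 2.57, 3.14, 3.14, 3.14, 3.14, 3.14].

### API

Orientations are given as a rotation vector (axis times angle).
In Python, from bench import telemetry, viewer, workorder gives the robot as it stands.
- The arm moves only by the shell command python3 -m creep 'ROWS' [FORCE]. ROWS is JSON, a list of rows, each an object of numbers: "fingers": the opening, from 0 (shut) to 1 (fully open); "x", "y", "z": the shift along the tool's x, y, z in units of 40 mm (1.0 is 40 mm); "twist": the turn about the tool's x in units of 5 degrees (1.0 is 5 degrees). In form: [{"fingers": .., "x": .., "y": .., "z": .., "twist": ..}, ...]. A call has 1 to 20 rows; each row is the pose to reach, as a shift and turn from the pose commanded when the call began, along the tool's axes at that moment; what a row does not reach only later rows make up. A row lasts 1/12 s, in which the tool goes at most 41.7 mm and 7.16 degrees, less where a joint would pass 70% of its speed; a pose out of reach is approached as far as the arm can. A call with a gripper value outside its range is refused whole. The fingers move at their own pace and stop on an object; FORCE is the grip in N (left out, the last holds). Time passes only in rows, so rows that repeat a pose let the fingers close. It gives the time, the measured TCP pose, the force and the opening at its end, in the units of the state.
- telemetry.get_state(): the state, without advancing time (a new reading comes with each control period).
- viewer.get_image(name): name is "scene" or "top"; returns a dict with "pixels" (384x512x3 uint8, red, green, blue), "z_map" (384x512 float32, m along the optical axis (not along the pixel's ray), 0 where there is no reading), "K" (3x3 intrinsics, pixels), "xyz" and "attitude" of the camera in the world. Camera axes: x right, y up, looking along -z (the intrinsics and any distortion apply to the point x, -y, -z); pixel columns grow to the right and rows downward; lengths in m; the calibration is good to about 2 mm. A picture is of the moment at which its call begins.
- workorder.close_job(): hands the job in, once; it reports no verdict.
The state is a dict: "time": time; "joint_positions": joint angles; "qd": joint speeds; "joint_torque": joint torques, N m; "position": TCP position; "tool_rot": TCP orientation; "ft_force": force on the tool from outside, world axes, zero at the start; "torque": the same for the moment, N m; "grip_width": opening from 0.0 (shut) to 1.0 (fully open).
Only numpy, scipy, OpenCV 4.12 (cv2) and the standard library are available. Lean on these libraries where they do the work, as an engineer would, in place of code of your own. Each camera call takes 0.05 s, during which the arm holds its last target.

### The job

Take the longest of the three glass cells out of its rack, gripping it only by its two frosted sides and never touching its clear end windows, lower it through the gap between the lamp tube and the detector tube of the photometer bench without touching the bench, and hold it there upright, still and in line with the light, so that the beam goes in through the middle of one clear end window and out through the middle of the other. Finish while holding it there in the gripper, clear of everything else; do not put it down or let go. Leave the two shorter cells, the brown bottle and the jar where they are.

Things in the scene. Friction and masses are not known exactly. Their poses are not given: they have to be found in the camera images.
- cell: The long glass cell, the one to take: lidded rectangular cuvette, 44 mm long (x axis, the way light goes through), 20 mm wide (y), 45 mm of glass high (z up) plus a 4 mm white lid (38 x 14 mm); 0.05 kg. Origin: centre of its underside. The long sides (facing +y and -y, 20 mm apart) are frosted; the ends (facing +x and -x) are the clear windows. Same either way round. Starts upright in a rack slot.
- window_a (a point): Centre of the clear end window at the cell's +x end: 22 mm from the cell's middle, 22.5 mm above its underside.
- window_b (a point): Centre of the clear end window at the cell's -x end: 22 mm from the cell's middle, 22.5 mm above its underside.
- rack: Grey plastic cell rack, fixed: block 186 mm long (x axis), 62 mm wide, 30 mm high; origin: centre of its underside, on the table. Three like slots in a row at -58, 0 and +58 mm along x, each 47 mm (along x) by 23 mm, 13 mm deep (floor 17 mm above the table). Cells stand in them lengthwise along x, 32 mm of glass above the rack's top; any cell can be in any slot.
- bench: Photometer bench, fixed: aluminium rail 340 mm long (x axis), 60 mm wide, 34 mm high; on posts a grey lamp with lens tube (-x end) and a grey detector head with black tube (+x end), facing one another. Tubes 42 mm in diameter, tops 116 mm above the table, ends 76 mm apart with only the rail below; housing tops 126 mm; clamp screws reach 42 mm to -y. Origin: centre of the underside, on the table.
- beam (a point): The point of the light path midway between the two facing tube ends, 95 mm above the table, on the tubes' common axis. The beam is level, 5 mm in diameter and runs along this frame's x axis (the bench's x axis); y is level across it, z up.
- cell_mid: Middle-sized glass cell in the rack, 24 mm long, 20 mm wide, 45 mm high plus 4 mm lid; origin at the centre of its underside. To be left alone.
- cell_short: Shortest glass cell in the rack, 14 mm long, 20 mm wide, 45 mm high plus 4 mm lid; origin at the centre of its underside. To be left alone.
- reagent: Brown glass bottle with a black cap, 72 mm in diameter, 165 mm high, standing on the table; origin at the centre of its underside. To be left alone.
- jar: Small clear glass jar with a white cap, 60 mm in diameter, 62 mm high, standing on the table; origin at the centre of its underside. To be left alone.

How it is judged:
On the way:
1. the long cell is lifted clear of the rack, gripped on both its frosted sides (z of cell in the frame of rack above 0.04 m and contact force between the fingers and cell_c0 above 0.5 N and contact force between the fingers and cell_c1 above 0.5 N), for 0.1 s.
At the end, for the whole second after the job is handed in: The long cell is held still in the air by fingers on both frosted sides, touching neither bench nor rack; its middle within 15 mm of mid-gap, both window centres within 5 mm sideways and 10 mm in height of the beam axis, within 0.15 rad of the beam and of upright (y of window_a in the frame of beam between -0.005 and 0.005 m and y of window_b in the frame of beam between -0.005 and 0.005 m and z of window_a in the frame of beam between -0.01 and 0.01 m and z of window_b in the frame of beam between -0.01 and 0.01 m and x of cell in the frame of beam between -0.015 and 0.015 m and angle between the x axis of cell and the x axis of beam, either way round below 0.15 rad and angle between cell's own z axis and vertical below 0.15 rad and contact force between the fingers and cell_c0 above 0.5 N and contact force between the fingers and cell_c1 above 0.5 N and contact force between cell and bench below 0.05 N and contact force between cell and rack below 0.05 N and height (world z) of cell above 0.05 m and linear speed of cell below 0.02 m/s); the arm keeps its last pose, push and grip.
It fails at once if the fingers touch a clear end window of the long cell (contact force between the fingers and cell_c2 above 0.2 N or contact force between the fingers and cell_c3 above 0.2 N).
It fails at once if the long cell knocks against the photometer bench (contact force between cell and bench above 0.3 N).
It fails at once if the robot touches the photometer bench (contact force between any of the arm, the fingers and bench above 1 N).
It fails at once if a shorter cell, the brown bottle or the jar is moved (cells 18 mm, others 20 mm) or a cell is lifted or tipped (distance of any of cell_mid, cell_short from where it was at the start of the episode above 0.018 m or angle between any of cell_mid, cell_short's own z axis and vertical above 0.4 rad or distance of any of reagent, jar from where it was at the start of the episode above 0.02 m).
It also fails if it takes over 48 s, if anything falls off the work surface, if the arm or the gripper's body presses on something with over 40 N, if the wrist force passes 120 N, or if a joint passes its speed limit or range.

## Working session

There is one attempt and no reset: what is moved stays moved. The work goes in short steps, Python scripts to look and compute and a shell command to move; the robot and the scene stay as the last step left them, time stands still between calls to the robot, and variables do not carry over. Pictures are saved under pics/ and viewed, and the job is handed in when it is done.

```bash
mkdir -p pics; ls
python3 - <<'E'
from bench import telemetry, viewer
import cv2,numpy as np
s=telemetry.get_state()
for k,v in s.items(): print(k,np.round(v,4))
for n in ("scene","top"):
    im=viewer.get_image(n)
    cv2.imwrite(f"pics/{n}0.png",im["pixels"][:,:,::-1]); np.savez(f"{n}0.npz",**im)
    print(n,im["K"],im["xyz"],im["attitude"],[k for k in im])
E
```

```text
pics
time 0.0
joint_positions [-1.2649  0.3218 -0.0701  1.4517  0.0226  1.3708 -0.0569]
qd [ 0.0021 -0.0014  0.0008 -0.0005  0.0018  0.0008  0.0025]
joint_torque [-4.00000e-04 -4.91286e+01 -4.04200e-01 -3.12533e+01 -6.40000e-02
  4.36000e-02  2.00000e-04]
position [0.1869 0.622  0.2215]
tool_rot [-0.9928  1.3347  0.9908]
ft_force [-0.869  -0.0954 -0.5295]
torque [-0.0391 -0.0215  0.004 ]
grip_width 0.9975
scene [[422.97171597   0.         255.76234873]
 [  0.         422.97171597 194.33398478]
 [  0.           0.           1.        ]] [ 1.23608306 -0.13013411  0.97556412] [0.54314739 0.36714735 1.14743064] ['pixels', 'z_map', 'K', 'xyz', 'attitude']
top [[497.13685101   0.         264.51791098]
 [  0.         497.13685101 189.12005853]
 [  0.           0.           1.        ]] [0.3664362  0.1214318  1.54344862] [ 0.14420154 -0.13993513 -1.58289645] ['pixels', 'z_map', 'K', 'xyz', 'attitude']
```

View pics/scene0.png

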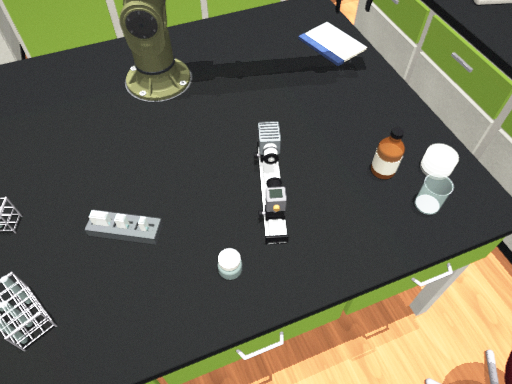

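View pics/top0.png

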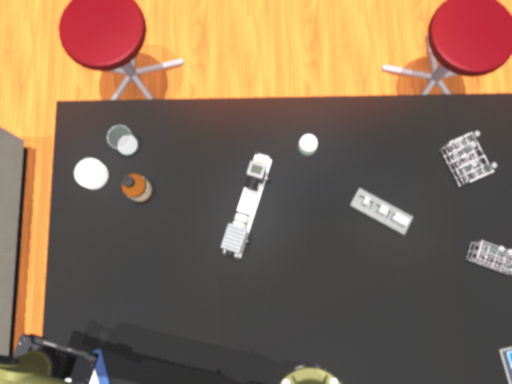

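The scene shows the rack at about (123,227) in the scene view and (382,210) in the top view. The bench is at (272,185) scene and (246,205) top. The jar and bottle are away from both. I'll zoom in and deproject.

```bash
cat > h.py <<'E'
import numpy as np,cv2
from scipy.spatial.transform import Rotation as R
def load(n): return dict(np.load(n))
def ray(im,u,v):
    K=im["K"]; d=np.stack([(np.asarray(u)-K[0,2])/K[0,0],-(np.asarray(v)-K[1,2])/K[1,1],-np.ones_like(np.asarray(u,float))],-1)
    return d@R.from_rotvec(im["attitude"]).as_matrix().T
def plane(im,u,v,z):
    d=ray(im,u,v); t=(z-im["xyz"][2])/d[...,2]; return im["xyz"]+d*t[...,None]
def cloud(im):
    v,u=np.mgrid[:384,:512]; return im["xyz"]+ray(im,u,v)*im["z_map"][...,None]
def proj(im,P):
    c=(np.asarray(P)-im["xyz"])@R.from_rotvec(im["attitude"]).as_matrix()
    K=im["K"]; return np.stack([K[0,2]+K[0,0]*c[...,0]/-c[...,2],K[1,2]-K[1,1]*c[...,1]/-c[...,2]],-1)
E
python3 - <<'E'
from h import *
for n in("scene","top"):
    im=load(n+"0.npz");C=cloud(im);p=im["pixels"]
    if n=="top": boxes=dict(rack=(345,180,420,240),bench=(215,145,280,265))
    else: boxes=dict(rack=(78,200,168,250),bench=(245,115,300,245))
    for b,(x0,y0,x1,y1) in boxes.items():
        c=cv2.resize(p[y0:y1,x0:x1,::-1],None,fx=5 if b=="bench" else 8,fy=5 if b=="bench" else 8,interpolation=cv2.INTER_CUBIC) if not(n=="scene" and b=="bench") else cv2.resize(p[y0:y1,x0:x1,::-1],None,fx=4.5,fy=4.5,interpolation=cv2.INTER_CUBIC)
        cv2.imwrite(f"pics/{n}_{b}0.png",c)
        q=C[y0:y1,x0:x1].reshape(-1,3)
        for lo,hi in ((-.02,.012),(.02,.033),(.033,.045),(.045,.07),(.07,.105),(.105,.12),(.12,.14)):
            m=(q[:,2]>lo)&(q[:,2]<hi); 
            if m.sum()>5: print(n,b,lo,hi,m.sum(),q[m].mean(0).round(4),cv2.minAreaRect(q[m][:,:2].astype(np.float32)*1000))
E
```

```text
scene rack -0.02 0.012 2756 [ 0.5462 -0.241   0.0007] ((544.8012084960938, -244.62466430664062), (268.2213134765625, 159.35047912597656), 68.11473846435547)
scene rack 0.02 0.033 1024 [ 0.5819 -0.2325  0.0289] ((569.3037109375, -237.7281036376953), (187.74745178222656, 66.39132690429688), 60.11644744873047)
scene rack 0.033 0.045 154 [ 0.5706 -0.2458  0.038 ] ((572.6090087890625, -236.84793090820312), (184.22044372558594, 61.59161376953125), 60.791744232177734)
scene rack 0.045 0.07 362 [ 0.5643 -0.2519  0.0599] ((565.7526245117188, -243.9875030517578), (146.233642578125, 23.57919692993164), 60.403804779052734)
scene bench -0.02 0.012 4801 [0.5507 0.1981 0.0006] ((537.870849609375, 208.65765380859375), (176.57064819335938, 484.73223876953125), 68.15219116210938)
scene bench 0.02 0.033 470 [0.6607 0.149  0.0298] ((594.7581787109375, 160.68170166015625), (67.53764343261719, 342.4998779296875), 74.41764068603516)
scene bench 0.033 0.045 249 [0.6593 0.1423 0.0379] ((598.69482421875, 164.40943908691406), (67.24784851074219, 335.85675048828125), 71.99170684814453)
scene bench 0.045 0.07 88
[... 1698 characters left out ...]
0.0364] ((593.0849609375, 169.62701416015625), (70.92598724365234, 338.879638671875), 70.81204223632812)
top bench 0.045 0.07 17 [0.6173 0.1396 0.0479] ((586.9776611328125, 150.35208129882812), (23.137889862060547, 222.39752197265625), 70.8938217163086)
top bench 0.07 0.105 139 [0.5772 0.1741 0.096 ] ((577.3612060546875, 179.51132202148438), (49.26198959350586, 289.4703369140625), 72.63245391845703)
top bench 0.105 0.12 507 [0.5939 0.1774 0.1135] ((573.9202880859375, 182.79391479492188), (59.759395599365234, 280.9447937011719), 70.65127563476562)
top bench 0.12 0.14 582 [0.526  0.1999 0.1243] ((577.4554443359375, 183.02291870117188), (58.77853775024414, 267.2657775878906), 72.01546478271484)
```

```bash
cd pics; python3 -c "
import cv2,numpy as np
a=[cv2.imread(f) for f in('top_rack0.png','scene_rack0.png')]
w=max(i.shape[1] for i in a)
a=[cv2.copyMakeBorder(i,0,8,0,w-i.shape[1],0) for i in a]
a=np.vstack(a);print(a.shape);cv2.imwrite('racks.png',cv2.resize(a,None,fx=.6,fy=.6))
b=[cv2.imread(f) for f in('top_bench0.png','scene_bench0.png')]
h=max(i.shape[0] for i in b)
b=np.hstack([cv2.copyMakeBorder(i,0,h-i.shape[0],0,8,0) for i in b]);print(b.shape);cv2.imwrite('benches.png',b)"
```

```text
(896, 720, 3)
(600, 589, 3)
```

View pics/racks.png

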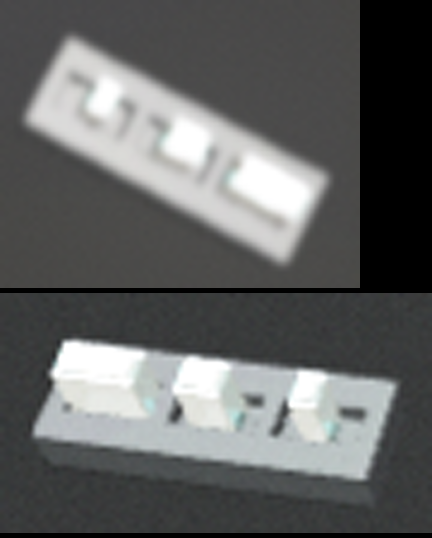

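View pics/benches.png

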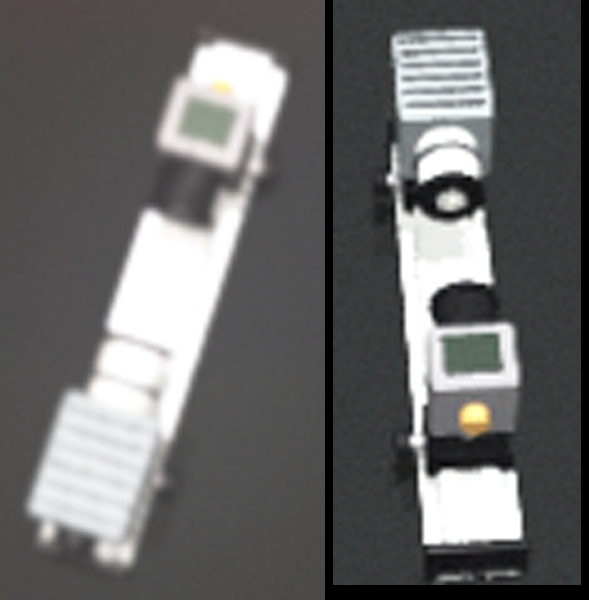

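The top view crop has the long cell in the slot at the rack's right end, which is the −y, near end. The scene crop shows it at the left. The lamp (slatted) is at the near end of the bench and the detector (screen) at the far end. Next I measure the bench axis, the gap and the cell more precisely.

Run:
```python
from h import *
s=R.from_rotvec([-0.9928,1.3347,0.9908]).as_matrix(); print("tool axes\n",s.round(3))
for n in("scene","top"):
    im=load(n+"0.npz");C=cloud(im);g=im["pixels"].astype(int)
    a=np.radians(-18);e=np.array([np.cos(a),np.sin(a)]);f=np.array([-e[1],e[0]])
    o=np.array([.594,.168])
    q=C.reshape(-1,3);d=q[:,:2]-o;s_=d@e;t=d@f
    m=(abs(s_)<.19)&(abs(t)<.06)&(q[:,2]>.02)
    # height bins along axis
    print(n)
    for k in np.arange(-.18,.18,.012):
        b=m&(s_>=k)&(s_<k+.012)
        hi=b&(q[:,2]>.1); lo=b&(q[:,2]<.045)&(q[:,2]>.028)
        F=lambda b:(f"n{b.sum():3d} t[{t[b].min()*1e3:5.0f},{t[b].max()*1e3:5.0f}] z[{q[b,2].min()*1e3:4.0f},{q[b,2].max()*1e3:4.0f}]" if b.sum()>2 else "-")
        print(f"{k*1e3:5.0f} hi {F(hi)}   lo {F(lo)}")
    # long cell lid
    m=(q[:,2]>.058)&(q[:,2]<.075)&(np.hypot(q[:,0]-.565,q[:,1]+.24)<.1)
    lab=m.reshape(384,512).astype(np.uint8)
    nn,l,st,ce=cv2.connectedComponentsWithStats(lab)
    for i in range(1,nn):
        if st[i,4]>8:
            v,u=np.where(l==i);P=plane(im,u,v,.066)
            print("lid",st[i,4],ce[i].round(1),P.mean(0).round(4),cv2.minAreaRect((P[:,:2]*1e3).astype(np.float32)))
```

```text
tool axes
 [[-0.    -0.958  0.288]
 [-0.002  0.288  0.958]
 [-1.    -0.    -0.002]]
scene
 -180 hi -   lo -
 -168 hi -   lo n  3 t[  -22,  -22] z[  30,  33]
 -156 hi n 22 t[  -20,   33] z[ 121, 126]   lo -
 -144 hi n 65 t[  -21,   35] z[ 119, 129]   lo -
 -132 hi n 66 t[  -22,   34] z[ 119, 129]   lo -
 -120 hi n 78 t[  -23,   35] z[ 104, 129]   lo n  4 t[  -34,  -20] z[  36,  41]
 -108 hi n 69 t[  -23,   34] z[ 111, 130]   lo n 24 t[  -35,   32] z[  29,  44]
  -96 hi n 70 t[  -22,   33] z[ 120, 130]   lo n 13 t[  -19,   -9] z[  29,  45]
  -84 hi n144 t[  -22,   35] z[ 101, 127]   lo n 20 t[  -16,   24] z[  28,  37]
  -72 hi n 45 t[  -13,   26] z[ 101, 117]   lo n 34 t[  -12,   23] z[  28,  35]
  -60 hi n 43 t[  -11,   22] z[ 103, 116]   lo n 40 t[  -10,   22] z[  28,  36]
  -48 hi n 64 t[  -12,   23] z[ 101, 117]   lo n 32 t[  -11,   23] z[  29,  35]
  -36 hi n 15 t[  -10,   26] z[ 100, 116]   lo n 39 t[  -12,   23] z[  29,  35]
  -24 hi -   lo n  7 t[  -12,    5] z[  30,  34]
  -12 hi -   lo -
    0 hi -   lo n  6 t[  -12,   -9] z[  28,  33]
   12 hi -   lo -
   24 hi -   lo -
   3
[... 2716 characters left out ...]
]   lo -
  120 hi n  4 t[    5,    9] z[ 101, 104]   lo -
  132 hi -   lo n 22 t[  -10,   26] z[  28,  38]
  144 hi -   lo n 29 t[  -10,   21] z[  28,  41]
  156 hi -   lo n 56 t[  -21,   37] z[  28,  41]
  168 hi -   lo n  3 t[    1,   30] z[  29,  33]
lid 28 [366.1 200.5] [ 0.5962 -0.1815  0.066 ] ((596.4419555664062, -181.46029663085938), (13.165194511413574, 20.51280975341797), 54.22478485107422)
lid 49 [383.5 209.4] [ 0.5681 -0.232   0.066 ] ((568.4448852539062, -231.8271026611328), (24.165302276611328, 19.49827003479004), 57.18153381347656)
lid 92 [400.7 219. ] [ 0.5384 -0.2818  0.066 ] ((538.4254760742188, -281.2280578613281), (44.45040512084961, 20.50457763671875), 61.70503234863281)
```

```bash
python3 -m creep '[{"fingers":1,"x":-0.5,"y":-1,"z":-0.7,"twist":1},{"fingers":1,"x":-0.5,"y":-11,"z":-7.7,"twist":12},{"fingers":1,"x":-0.5,"y":-11,"z":-7.7,"twist":12},{"fingers":1,"x":-0.5,"y":-11,"z":-7.7,"twist":12},{"fingers":1,"x":-0.5,"y":-11,"z":-7.7,"twist":12},{"fingers":1,"x":-0.5,"y":-11,"z":-7.7,"twist":12},{"fingers":1,"x":-0.5,"y":-11,"z":-7.7,"twist":12},{"fingers":1,"x":-0.5,"y":-11,"z":-7.7,"twist":12},{"fingers":1,"x":-0.5,"y":-11,"z":-7.7,"twist":12},{"fingers":1,"x":-0.5,"y":-11,"z":-7.7,"twist":12},{"fingers":1,"x":-0.5,"y":-11,"z":-7.7,"twist":12},{"fingers":1,"x":-0.5,"y":-11,"z":-7.7,"twist":12},{"fingers":1,"x":-0.5,"y":-11,"z":-7.7,"twist":12},{"fingers":1,"x":-0.5,"y":-11,"z":-7.7,"twist":12},{"fingers":1,"x":-0.5,"y":-11,"z":-7.7,"twist":12},{"fingers":1,"x":-0.5,"y":-11,"z":-7.7,"twist":12},{"fingers":1,"x":-0.5,"y":-11,"z":-7.7,"twist":12},{"fingers":1,"x":-0.5,"y":-11,"z":-7.7,"twist":12}]'
cat > mv.py <<'E'
import sys
from h import *
from bench import telemetry
# usage: mv.py x y z jawaz_deg  -> units
s=telemetry.get_state();M=R.from_rotvec(s["tool_rot"]).as_matrix()
az=np.degrees(np.arctan2(M[1,2],M[0,2]))
print("t",s["time"],"pos",np.round(s["position"],4),"jaw az",az.round(2),"down",M[:,0].round(4),"q",np.round(s["joint_positions"],2),"F",np.round(s["ft_force"],2),"grip",s["grip_width"])
if len(sys.argv)>1:
    x,y,z,a=map(float,sys.argv[1:5]); print("units xyz",(M.T@(np.array([x,y,z])-s["position"])/.04).round(3),"twist",round(((az-a+180)%360-180)/5,2))
E
python3 mv.py .541 -.284 .24 -29.8
```

```text
time: 1.6
position: [0.5188, 0.2028, 0.2423]
tool_rot: [-0.184, 1.563, 0.185]
ft_force: [-0.6, -0.3, -0.9]
grip_width: 0.999
t 1.6 pos [0.5188 0.2028 0.2423] jaw az 13.47 down [-6.e-04  3.e-04 -1.e+00] q [-0.77  0.11  0.39  1.67 -0.04  1.37 -0.15] F [-0.6  -0.26 -0.85] grip 0.9994576930408057
units xyz [  0.054 -11.965  -2.295] twist 8.65
```

```bash
python3 -m creep '[{"fingers":1,"x":0,"y":-11.95,"z":-2.3,"twist":8.65},{"fingers":1,"x":0,"y":-11.95,"z":-2.3,"twist":8.65},{"fingers":1,"x":0,"y":-11.95,"z":-2.3,"twist":8.65},{"fingers":1,"x":0,"y":-11.95,"z":-2.3,"twist":8.65},{"fingers":1,"x":0,"y":-11.95,"z":-2.3,"twist":8.65},{"fingers":1,"x":0,"y":-11.95,"z":-2.3,"twist":8.65},{"fingers":1,"x":0,"y":-11.95,"z":-2.3,"twist":8.65},{"fingers":1,"x":0,"y":-11.95,"z":-2.3,"twist":8.65},{"fingers":1,"x":0,"y":-11.95,"z":-2.3,"twist":8.65},{"fingers":1,"x":0,"y":-11.95,"z":-2.3,"twist":8.65},{"fingers":1,"x":0,"y":-11.95,"z":-2.3,"twist":8.65},{"fingers":1,"x":0,"y":-11.95,"z":-2.3,"twist":8.65},{"fingers":1,"x":0,"y":-11.95,"z":-2.3,"twist":8.65},{"fingers":1,"x":0,"y":-11.95,"z":-2.3,"twist":8.65},{"fingers":1,"x":0,"y":-11.95,"z":-2.3,"twist":8.65}]'
python3 mv.py .541 -.284 .1 -29.8
```

```text
time: 2.85
position: [0.5408, -0.2833, 0.2421]
tool_rot: [0.409, 1.533, -0.407]
ft_force: [-0.2, 0.3, -0.3]
grip_width: 1.001
t 2.85 pos [ 0.5408 -0.2833  0.2421] jaw az -29.83 down [-3.0e-04  1.5e-03 -1.0e+00] q [-0.21  0.28  0.8   1.55 -0.2   1.4   0.08] F [-0.17  0.33 -0.31] grip 1.000628424098761
units xyz [ 3.553 -0.016  0.017] twist -0.01
```

```bash
python3 -m creep '[{"fingers":1,"x":1,"y":0,"z":0,"twist":0},{"fingers":1,"x":2,"y":0,"z":0,"twist":0},{"fingers":1,"x":3.3,"y":0,"z":0,"twist":0},{"fingers":1,"x":3.55,"y":0,"z":0,"twist":0},{"fingers":1,"x":3.55,"y":0,"z":0,"twist":0}]'
python3 - <<'E'
from h import *
from bench import viewer
o=[]
for n,b in(("scene",(60,150,180,260)),("top",(335,160,455,270))):
    im=viewer.get_image(n);np.savez(n+"1.npz",**im)
    x0,y0,x1,y1=b;o.append(cv2.resize(im["pixels"][y0:y1,x0:x1,::-1],None,fx=3.3,fy=3.3,interpolation=cv2.INTER_CUBIC))
cv2.imwrite("pics/pre1.png",np.hstack(o))
E
python3 mv.py .541 -.284 .035 -29.8
```

```text
time: 3.27
position: [0.5377, -0.2799, 0.095]
tool_rot: [0.409, 1.542, -0.405]
ft_force: [-0.1, 0.2, -0.5]
grip_width: 1.0
t 3.3667 pos [ 0.5409 -0.2832  0.1008] jaw az -29.79 down [-2.e-04  1.e-03 -1.e+00] q [-0.17  0.4   0.75  1.72 -0.3   1.14  0.15] F [ 0.66 -0.31  1.  ] grip 1.001664218894404
units xyz [ 1.645 -0.018  0.013] twist 0.0
```

View pics/pre1.png

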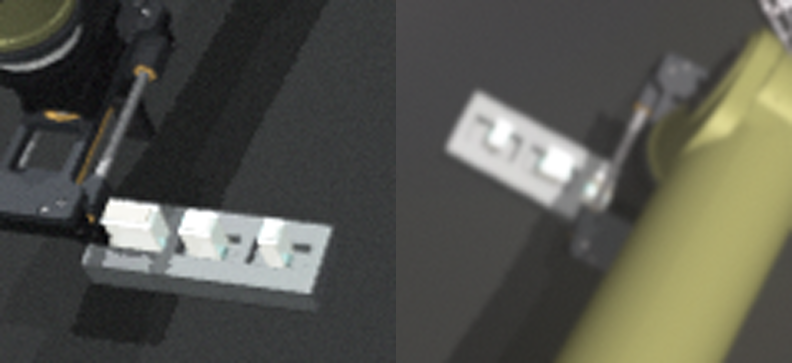

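Run:
```python
from h import *
j=np.array([np.cos(np.radians(-29.8)),np.sin(np.radians(-29.8)),0]);p=np.array([.5409,-.2832,.1008])
for n,b in(("scene",(60,150)),("top",(335,160))):
    im=load(n+"1.npz")
    for nm,q in (("tcp",p),("f+",p+j*.05),("f-",p-j*.05),("f+up",p+j*.05+[0,0,.1]),("f-up",p-j*.05+[0,0,.1]),("celllid",p*[1,1,0]+[0,0,.066])): print(n,nm,((proj(im,q)-b)*3.3+([396,0] if n=="top" else [0,0])).round(0))
```

```text
scene tcp [114. 185.]
scene f+ [ 90. 241.]
scene f- [137. 132.]
scene f+up [ 42. 163.]
scene f-up [95. 49.]
scene celllid [128. 210.]
top tcp [625. 187.]
top f+ [649. 138.]
top f- [600. 237.]
top f+up [684. 120.]
top f-up [631. 225.]
top celllid [614. 192.]
```

Run:
```python
from h import *
im=load("scene1.npz");j=np.array([np.cos(np.radians(-29.8)),np.sin(np.radians(-29.8)),0]);p=np.array([.5409,-.2832,.1008])
c=cv2.resize(im["pixels"][100:260,0:180,::-1],None,fx=4,fy=4,interpolation=cv2.INTER_CUBIC)
for q in(p,p+j*.0435,p-j*.0435): cv2.drawMarker(c,tuple(int(t) for t in (proj(im,q)-[0,100])*4),(0,0,255),0,14)
cv2.imwrite("pics/pre2.png",c)
C=cloud(im);
for u,v in((86,212),(88,208),(89,211),(104,172),(72,208),(95,200)): print(u,v,C[v,u].round(3))
```

```text
86 212 [ 0.619 -0.288  0.187]
88 208 [ 0.611 -0.282  0.188]
89 211 [ 0.617 -0.282  0.185]
104 172 [ 0.517 -0.231  0.184]
72 208 [ 0.612 -0.311  0.207]
95 200 [ 0.442 -0.296  0.001]
```

View pics/pre2.png

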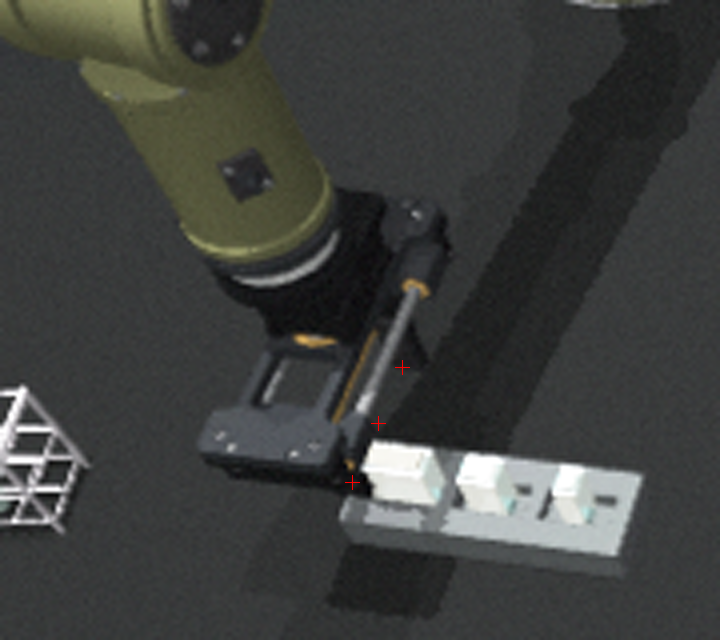

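```bash
python3 -m creep '[{"fingers":1,"x":0.5,"y":0,"z":0,"twist":0},{"fingers":1,"x":1,"y":0,"z":0,"twist":0},{"fingers":1,"x":1.4,"y":0,"z":0,"twist":0},{"fingers":1,"x":1.6,"y":0,"z":0,"twist":0},{"fingers":1,"x":1.62,"y":0,"z":0,"twist":0},{"fingers":1,"x":1.62,"y":0,"z":0,"twist":0}]'
python3 mv.py .541 -.284 .035 -29.8
```

```text
time: 3.87
position: [0.5414, -0.2854, 0.0373]
tool_rot: [0.409, 1.529, -0.409]
ft_force: [0.1, 0.8, 0.2]
grip_width: 1.003
t 3.8667 pos [ 0.5414 -0.2854  0.0373] jaw az -29.92 down [ 2.3e-03 -5.0e-04 -1.0e+00] q [-0.13  0.47  0.72  1.77 -0.36  1.03  0.19] F [0.15 0.79 0.23] grip 1.0026864013522574
units xyz [ 0.058  0.024 -0.026] twist -0.02
```

Close gently with 12 N and watch the opening and the side force.

```bash
python3 -m creep '[{"fingers":0.4},{"fingers":0.4},{"fingers":0.3},{"fingers":0.3},{"fingers":0.27},{"fingers":0.27},{"fingers":0.25},{"fingers":0.25},{"fingers":0.22},{"fingers":0.22}]' 12
python3 mv.py
python3 -m creep '[{"fingers":0},{"fingers":0},{"fingers":0},{"fingers":0},{"fingers":0},{"fingers":0},{"fingers":0},{"fingers":0}]' 12; python3 mv.py
```

```text
t 3.8667 pos [ 0.5414 -0.2854  0.0373] jaw az -29.92 down [ 2.3e-03 -5.0e-04 -1.0e+00] q [-0.13  0.47  0.72  1.77 -0.36  1.03  0.19] F [0.15 0.79 0.23] grip 1.0026864013522574
t 3.8667 pos [ 0.5414 -0.2854  0.0373] jaw az -29.92 down [ 2.3e-03 -5.0e-04 -1.0e+00] q [-0.13  0.47  0.72  1.77 -0.36  1.03  0.19] F [0.15 0.79 0.23] grip 1.0026864013522574$[0]: bad value
$[0]: bad value
```

```bash
python3 -m creep '[{"fingers":0.4,"x":0,"y":0,"z":0,"twist":0},{"fingers":0.4,"x":0,"y":0,"z":0,"twist":0},{"fingers":0.3,"x":0,"y":0,"z":0,"twist":0},{"fingers":0.3,"x":0,"y":0,"z":0,"twist":0},{"fingers":0.27,"x":0,"y":0,"z":0,"twist":0},{"fingers":0.27,"x":0,"y":0,"z":0,"twist":0},{"fingers":0.24,"x":0,"y":0,"z":0,"twist":0},{"fingers":0.24,"x":0,"y":0,"z":0,"twist":0},{"fingers":0.24,"x":0,"y":0,"z":0,"twist":0}]' 12
python3 mv.py
python3 -m creep '[{"fingers":0.1,"x":0,"y":0,"z":0,"twist":0},{"fingers":0,"x":0,"y":0,"z":0,"twist":0},{"fingers":0,"x":0,"y":0,"z":0,"twist":0},{"fingers":0,"x":0,"y":0,"z":0,"twist":0},{"fingers":0,"x":0,"y":0,"z":0,"twist":0},{"fingers":0,"x":0,"y":0,"z":0,"twist":0},{"fingers":0,"x":0,"y":0,"z":0,"twist":0}]' 12; python3 mv.py
```

```text
time: 4.62
position: [0.5401, -0.2853, 0.0357]
tool_rot: [0.41, 1.532, -0.41]
ft_force: [-0.0, 0.6, -0.1]
grip_width: 0.4
t 4.6167 pos [ 0.5401 -0.2853  0.0357] jaw az -29.97 down [-1.e-04  1.e-04 -1.e+00] q [-0.13  0.47  0.72  1.77 -0.36  1.03  0.19] F [-0.02  0.64 -0.14] grip 0.3998525053432601
time: 5.2
position: [0.5401, -0.2853, 0.0357]
tool_rot: [0.41, 1.532, -0.41]
ft_force: [0.4, 0.0, -0.8]
grip_width: 0.23
t 5.2 pos [ 0.5401 -0.2853  0.0357] jaw az -29.97 down [-0.e+00  1.e-04 -1.e+00] q [-0.13  0.47  0.72  1.77 -0.36  1.03  0.19] F [ 0.44  0.03 -0.85] grip 0.22994505805742207
```

```bash
python3 -m creep '[{"fingers":0,"x":0,"y":0,"z":0,"twist":0},{"fingers":0,"x":-0.1,"y":0,"z":0,"twist":0},{"fingers":0,"x":-0.25,"y":0,"z":0,"twist":0},{"fingers":0,"x":-0.45,"y":0,"z":0,"twist":0},{"fingers":0,"x":-0.7,"y":0,"z":0,"twist":0},{"fingers":0,"x":-1.1,"y":0,"z":0,"twist":0},{"fingers":0,"x":-1.6,"y":0,"z":0,"twist":0},{"fingers":0,"x":-2.2,"y":0,"z":0,"twist":0},{"fingers":0,"x":-2.9,"y":0,"z":0,"twist":0},{"fingers":0,"x":-3.6,"y":0,"z":0,"twist":0},{"fingers":0,"x":-4.3,"y":0,"z":0,"twist":0},{"fingers":0,"x":-4.8,"y":0,"z":0,"twist":0},{"fingers":0,"x":-5.1,"y":0,"z":0,"twist":0},{"fingers":0,"x":-5.1,"y":0,"z":0,"twist":0},{"fingers":0,"x":-5.1,"y":0,"z":0,"twist":0}]' 20
python3 mv.py
python3 - <<'E'
from h import *
from bench import viewer
im=viewer.get_image("scene");np.savez("scene2.npz",**im)
c=cv2.resize(im["pixels"][100:260,0:180,::-1],None,fx=4,fy=4,interpolation=cv2.INTER_CUBIC)
cv2.imwrite("pics/lift.png",c)
E
```

```text
time: 6.45
position: [0.5401, -0.2854, 0.24]
tool_rot: [0.41, 1.531, -0.41]
ft_force: [-0.5, -0.1, -0.0]
grip_width: 0.226
t 6.45 pos [ 0.5401 -0.2854  0.24  ] jaw az -29.97 down [ 9.e-04  1.e-04 -1.e+00] q [-0.21  0.28  0.8   1.55 -0.21  1.39  0.08] F [-0.54 -0.06 -0.02] grip 0.22615385493027262
```

View pics/lift.png

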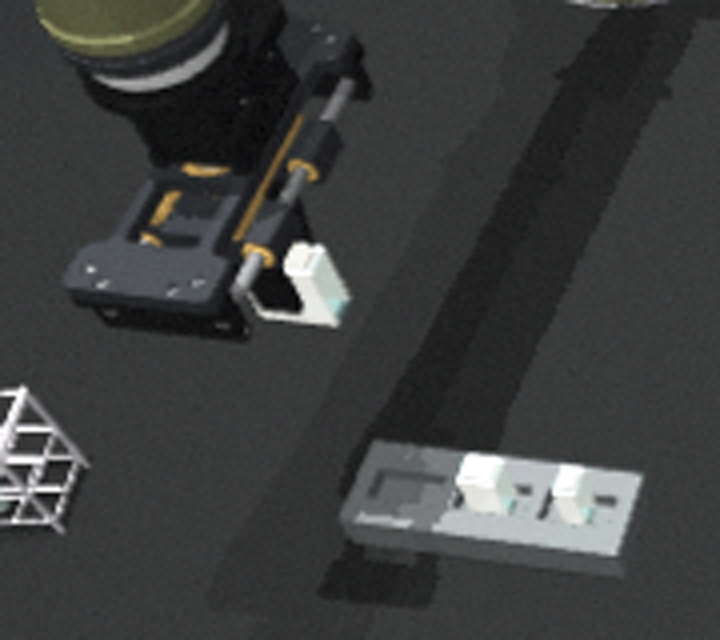

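```bash
python3 mv.py .5973 .1748 .22 72
```

```text
t 6.5 pos [ 0.5396 -0.285   0.2388] jaw az -29.96 down [-1.2e-03  8.0e-04 -1.0e+00] q [-0.21  0.28  0.8   1.56 -0.21  1.39  0.08] F [-0.42 -0.27 -0.75] grip 0.23149899578910943
units xyz [ 0.476 10.678 -4.49 ] twist -20.39
```

```bash
python3 -m creep '[{"fingers":0,"x":0,"y":0.2,"z":-0.1,"twist":-0.4},{"fingers":0,"x":0,"y":0.7,"z":-0.3,"twist":-1.4},{"fingers":0,"x":0,"y":1.3,"z":-0.55,"twist":-2.5},{"fingers":0,"x":0,"y":1.9,"z":-0.8,"twist":-3.6},{"fingers":0,"x":0,"y":2.5,"z":-1.05,"twist":-4.8},{"fingers":0,"x":0,"y":3.1,"z":-1.3,"twist":-5.9},{"fingers":0,"x":0,"y":3.7,"z":-1.55,"twist":-7.1},{"fingers":0,"x":0,"y":4.3,"z":-1.8,"twist":-8.2},{"fingers":0,"x":0,"y":4.9,"z":-2.05,"twist":-9.4},{"fingers":0,"x":0,"y":5.5,"z":-2.3,"twist":-10.5},{"fingers":0,"x":0,"y":6.1,"z":-2.55,"twist":-11.6},{"fingers":0,"x":0,"y":6.7,"z":-2.8,"twist":-12.8},{"fingers":0,"x":0,"y":7.3,"z":-3.05,"twist":-13.9},{"fingers":0,"x":0,"y":7.9,"z":-3.3,"twist":-15.1},{"fingers":0,"x":0,"y":8.5,"z":-3.55,"twist":-16.2},{"fingers":0,"x":0,"y":9.1,"z":-3.8,"twist":-17.4},{"fingers":0,"x":0,"y":9.7,"z":-4.05,"twist":-18.5},{"fingers":0,"x":0,"y":10.2,"z":-4.3,"twist":-19.5},{"fingers":0,"x":0,"y":10.5,"z":-4.45,"twist":-20.1},{"fingers":0,"x":0,"y":10.68,"z":-4.49,"twist":-20.39}]'
python3 -m creep '[{"fingers":0,"x":0,"y":0,"z":0,"twist":0},{"fingers":0,"x":0,"y":0,"z":0,"twist":0},{"fingers":0,"x":0,"y":0,"z":0,"twist":0}]'
python3 mv.py .5973 .1748 .22 72
cat > look.py <<'E'
import sys
from h import *
from bench import viewer
o=[];k=sys.argv[1]
for n,b in(("scene",(220,90,320,250)),("top",(200,120,300,270))):
    im=viewer.get_image(n);np.savez(n+k+".npz",**im)
    x0,y0,x1,y1=b;c=cv2.resize(im["pixels"][y0:y1,x0:x1,::-1],None,fx=3.7,fy=3.7,interpolation=cv2.INTER_CUBIC)
    o.append(cv2.copyMakeBorder(c,0,592-c.shape[0],0,0,0))
cv2.imwrite(f"pics/look{k}.png",np.hstack(o))
E
python3 look.py 3
```

```text
time: 8.17
position: [0.5961, 0.1783, 0.2377]
tool_rot: [-0.979, 1.342, 0.983]
ft_force: [-0.0, -0.1, -0.8]
grip_width: 0.226
time: 8.42
position: [0.5979, 0.1726, 0.2394]
tool_rot: [-0.973, 1.344, 0.972]
ft_force: [-0.0, -0.6, -0.6]
grip_width: 0.229
t 8.4167 pos [0.5979 0.1726 0.2394] jaw az 71.83 down [-6.0e-04 -1.2e-03 -1.0e+00] q [-0.61  0.26  0.35  1.51 -0.09  1.39  1.  ] F [-0.   -0.55 -0.59] grip 0.22894895555646602
units xyz [0.484 0.031 0.049] twist -0.03
```

View pics/look3.png

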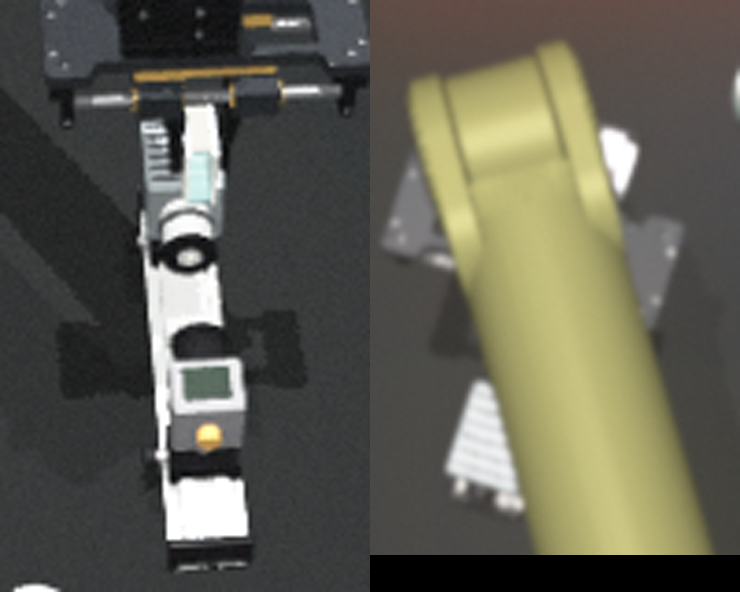

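The scene view (left half) shows the cell hanging end-on, clear window at crop (200,178). The lamp lens is at (187,258) and the detector tube top at (200,330). The arm hides the gap in the top view. I'll use the known cell position to remove the camera bias in the scene view, then locate the tubes against it.

Run:
```python
from h import *
a=np.radians(-18);e=np.array([np.cos(a),np.sin(a),0]);f=np.array([-e[1],e[0],0])
tcp=np.array([.5979,.1726,.2394]); B=np.array([.5973,.1748,.095])
im=load("scene3.npz");p=im["pixels"].astype(int)
m=((p[...,2]-p[...,0]>25)&(p[...,1]>120)).astype(np.uint8); m[:,:220]=0;m[:,320:]=0;m[:90]=0;m[190:]=0
n,l,st,ce=cv2.connectedComponentsWithStats(m)
for i in range(1,n):
    if st[i,4]>15: print("cyan",st[i],ce[i])
W=tcp+e*.022+[0,0,.0038]
print("pred window",proj(im,W), "window corners",proj(im,np.array([tcp+e*.022+f*.01*s+[0,0,z-.0187] for s in(-1,1) for z in(0,.045)])).round(1).tolist())
print("pred beam tube ends: lamp ctr",proj(im,B-e*.038),"det top edge",proj(im,B+e*.038+[0,0,.021]),"lamp top edge",proj(im,B-e*.038+[0,0,.021]))
g=cv2.resize(p[140:200,245:295].astype(np.uint8)[:,:,::-1],None,fx=10,fy=10,interpolation=cv2.INTER_CUBIC)
for q in [B-e*.038]+[B-e*.038+f*.021*np.cos(t)+np.array([0,0,.021*np.sin(t)]) for t in np.linspace(0,6.28,24)]+[B+e*.038+f*.021*np.cos(t)+np.array([0,0,.021*np.sin(t)]) for t in np.linspace(0,3.14,13)]:
    cv2.circle(g,tuple(int(x) for x in (proj(im,q)-[245,140]+.5)*10),2,(0,0,255),-1)
cv2.imwrite("pics/ov3.png",g)
# window crop with prediction
g=cv2.resize(p[110:160,250:290].astype(np.uint8)[:,:,::-1],None,fx=12,fy=12,interpolation=cv2.INTER_CUBIC)
for s in(-1,1):
  for z in(0,.045): cv2.circle(g,tuple(int(x) for x in (proj(im,tcp+e*.022+f*.01*s+[0,0,z-.0187])-[250,110]+.5)*12),3,(0,0,255),-1)
cv2.imwrite("pics/ov3w.png",g)
```

```text
cyan [272 137   5   7  29] [273.68965517 140.27586207]
pred window [274.48232167 138.21507321] window corners [[270.0, 144.9], [270.5, 131.7], [278.3, 144.5], [279.2, 131.3]]
pred beam tube ends: lamp ctr [271.10272392 159.12537915] det top edge [274.00103841 176.4242957 ] lamp top edge [271.33130825 154.04189421]
```

View pics/ov3.png

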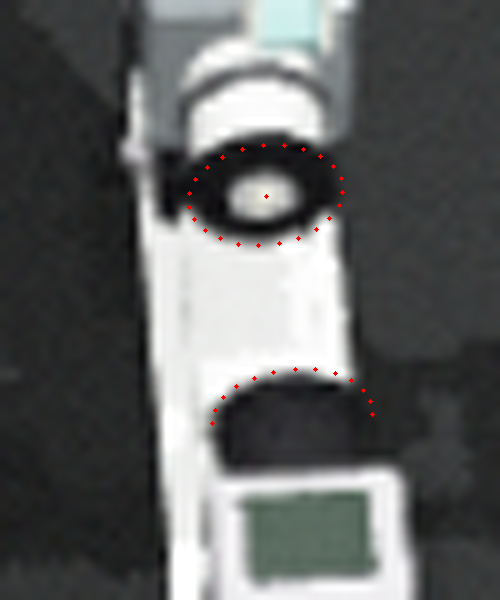

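View pics/ov3w.png

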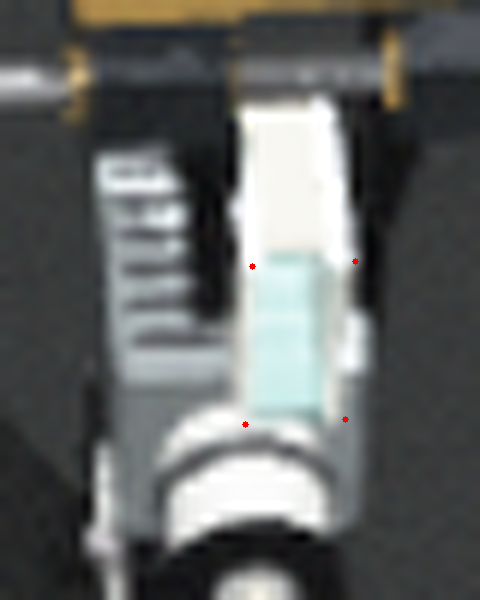

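```bash
python3 mv.py .5977 .1759 .16 72; python3 -m creep '[{"fingers":0,"x":0.3,"y":0,"z":0.04,"twist":0},{"fingers":0,"x":0.7,"y":0.03,"z":0.08,"twist":0},{"fingers":0,"x":1.1,"y":0.03,"z":0.08,"twist":0},{"fingers":0,"x":1.5,"y":0.03,"z":0.08,"twist":0},{"fingers":0,"x":1.8,"y":0.03,"z":0.08,"twist":0},{"fingers":0,"x":1.96,"y":0.03,"z":0.08,"twist":0},{"fingers":0,"x":1.96,"y":0.03,"z":0.08,"twist":0},{"fingers":0,"x":1.96,"y":0.03,"z":0.08,"twist":0},{"fingers":0,"x":1.96,"y":0.03,"z":0.08,"twist":0}]'
python3 mv.py .5977 .1759 .0912 72; python3 look.py 4
```

```text
t 8.5167 pos [0.5981 0.1726 0.2398] jaw az 71.82 down [ 1.e-04 -5.e-04 -1.e+00] q [-0.61  0.26  0.35  1.51 -0.09  1.39  1.  ] F [ 0.74 -0.54 -1.12] grip 0.22675778189041038
units xyz [1.995 0.035 0.076] twist -0.04
time: 9.27
position: [0.5985, 0.1779, 0.1624]
tool_rot: [-0.974, 1.34, 0.974]
ft_force: [0.6, -0.2, -0.7]
grip_width: 0.229
t 9.2667 pos [0.5985 0.1779 0.1624] jaw az 71.97 down [ 1.7e-03  6.0e-04 -1.0e+00] q [-0.61  0.31  0.34  1.61 -0.11  1.24  1.  ] F [ 0.64 -0.24 -0.67] grip 0.22856274391368647
units xyz [ 1.78   0.005 -0.055] twist -0.01
```

View pics/look4.png

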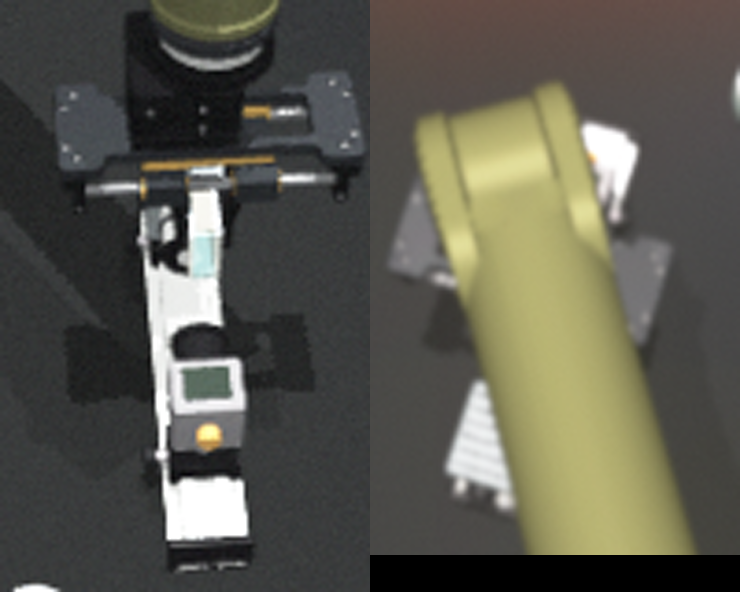

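```bash
python3 mv.py .5977 .1759 .0912 72;  python3 -m creep '[{"fingers":0,"x":0,"y":0,"z":0,"twist":0},{"fingers":0,"x":0.2,"y":0,"z":0,"twist":0},{"fingers":0,"x":0.4,"y":0,"z":0,"twist":0},{"fingers":0,"x":0.6,"y":0,"z":0,"twist":0},{"fingers":0,"x":0.8,"y":0,"z":0,"twist":0},{"fingers":0,"x":1.0,"y":0,"z":0,"twist":0},{"fingers":0,"x":1.0,"y":0,"z":0,"twist":0},{"fingers":0,"x":1.0,"y":0,"z":0,"twist":0},{"fingers":0,"x":1.0,"y":0,"z":0,"twist":0},{"fingers":0,"x":1.0,"y":0,"z":0,"twist":0},{"fingers":0,"x":1.0,"y":0,"z":0,"twist":0}]'
python3 mv.py .5977 .1759 .0912 72; python3 look.py 5;python3 mv.py .5977 .1759 .0912 72
python3 - <<'E'
from h import *
im=load("scene5.npz");p=im["pixels"]
cv2.imwrite("pics/z5.png",cv2.resize(p[130:215,245:295,::-1],None,fx=7,fy=7,interpolation=cv2.INTER_CUBIC))
E
```

```text
t 9.3667 pos [0.5985 0.178  0.1625] jaw az 71.98 down [ 1.9e-03  8.0e-04 -1.0e+00] q [-0.61  0.31  0.34  1.61 -0.11  1.24  1.01] F [-0.3  -0.61  0.25] grip 0.22919044261768082
units xyz [ 1.783  0.005 -0.059] twist -0.0
time: 10.28
position: [0.5982, 0.1779, 0.122]
tool_rot: [-0.975, 1.341, 0.974]
ft_force: [0.5, -0.0, 0.1]
grip_width: 0.227
t 10.2833 pos [0.5982 0.1779 0.122 ] jaw az 71.98 down [ 1.1e-03  4.0e-04 -1.0e+00] q [-0.6   0.34  0.33  1.66 -0.12  1.17  1.01] F [ 0.46 -0.02  0.13] grip 0.2274103658797389
units xyz [ 0.77  -0.003 -0.052] twist -0.0
t 10.3833 pos [0.598  0.1779 0.1218] jaw az 71.98 down [ 8.e-04  4.e-04 -1.e+00] q [-0.6   0.34  0.33  1.66 -0.12  1.17  1.01] F [ 0.26  0.74 -0.63] grip 0.22984988499847114
units xyz [ 0.766 -0.007 -0.051] twist -0.0
```

View pics/z5.png

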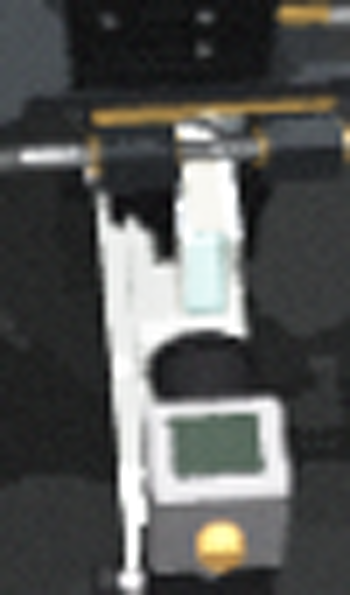

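```bash
cat > ov.py <<'E'
import sys
from h import *
k=sys.argv[1];tcp=np.array(list(map(float,sys.argv[2:5])));t0=float(sys.argv[5])
a=np.radians(-18);e=np.array([np.cos(a),np.sin(a),0]);f=np.array([-e[1],e[0],0])
B=np.array([.5973,.1748,.095])+f*t0
im=load(f"scene{k}.npz");g=cv2.resize(im["pixels"][135:200,248:298,::-1],None,fx=9,fy=9,interpolation=cv2.INTER_CUBIC)
D=lambda q,c:cv2.circle(g,tuple(int(x) for x in (proj(im,q)-[248,135]+.5)*9),2,c,-1)
for t in np.linspace(0,6.28,24): D(B-e*.038+f*.021*np.cos(t)+np.array([0,0,.021*np.sin(t)]),(0,0,255))
for t in np.linspace(0,3.14,13): D(B+e*.038+f*.021*np.cos(t)+np.array([0,0,.021*np.sin(t)]),(0,0,255))
for s in(-1,1):
  for z in(0,.045):
     for x in (.022,-.022):D(tcp+e*x+f*.01*s+[0,0,z-.0187],(255,0,255))
  for x in(.019,-.019): D(tcp+e*x+f*.007*s+[0,0,.049-.0187],(0,160,0))
cv2.imwrite(f"pics/ov{k}.png",g)
p=im["pixels"].astype(int)
m=((p[...,2]-p[...,0]>18)&(p[...,1]>120)).astype(np.uint8)
m[:,:255]=0;m[:,295:]=0;m[:130]=0;m[195:]=0
v,u=np.where(m);print(len(u),u.mean(),v.mean(),u.min(),u.max(),v.min(),v.max(),"pred",proj(im,tcp+e*.022+[0,0,.0038]))
E
python3 ov.py 5 .598 .1779 .1219 0
```

```text
25 274.2 169.88 272 276 164 174 pred [274.76060322 169.05858767]
```

View pics/ov5.png

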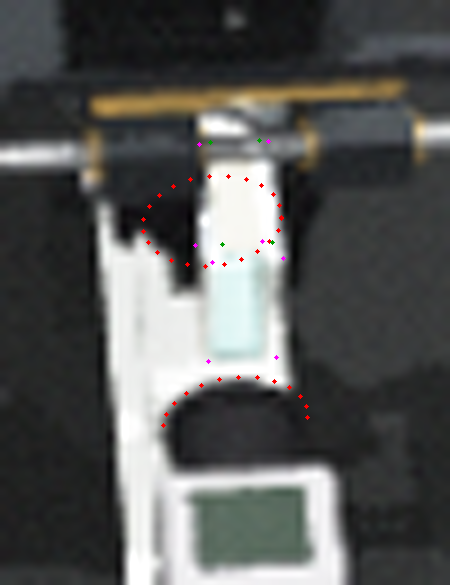

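Run:
```python
from h import *
a=np.radians(-18);e=np.array([np.cos(a),np.sin(a),0]);f=np.array([-e[1],e[0],0])
B=np.array([.5973,.1748,.095])
im=load("scene0.npz");g=im["pixels"].astype(float).mean(2)
# lens: bright blob near (271,159)
w=g[155:164,265:278]; print(w.astype(int))
m=np.zeros_like(g,np.uint8);m[150:168,258:284]=(g[150:168,258:284]>90)
n,l,st,ce=cv2.connectedComponentsWithStats(m,connectivity=4)
i=l[159,271];print("lens",st[i],ce[i],"pred",proj(im,B-e*.0385))
# detector tube rows: subpixel edges at half level
for v in range(178,187):
    r=g[v,258:290]; d=np.diff(cv2.GaussianBlur(r[None],(3,1),0)[0])
    L=np.argmin(d[:14]);Rr=14+np.argmax(abs(d[14:])); 
    print(v,258+L+.5,258+Rr+.5,r.astype(int).tolist())
print(proj(im,B+e*.045),proj(im,B+e*.045+f*.021),proj(im,B+e*.045-f*.021))
```

```text
[[105  42  39  38  28  22  26  27  22  26  27  35  40]
 [ 34  25  23  24  22  32  60  43  28  21  26  27  25]
 [ 28  26  26  39  74 101 154 121  75  36  25  20  24]
 [ 27  26  31 106 184 201 216 205 174  86  25  22  25]
 [ 22  30  50 165 197 212 250 230 200 118  37  26  24]
 [ 26  27  25 156 189 211 216 195 185 109  36  21  37]
 [ 32  23  23  83 132 175 176 128  71  37  23  62 142]
 [107  50  30  26  23  23  28  27  24  48  46 160 249]
 [216 153  92  80  63  53  54  74 120 172 153 225 249]]
lens [268 157   7   5  27] [270.81481481 159.11111111] pred [271.08615535 158.98470998]
178 269.5 278.5 [59, 54, 189, 255, 255, 255, 253, 255, 255, 255, 250, 225, 127, 50, 49, 46, 50, 44, 43, 42, 42, 118, 84, 57, 59, 60, 58, 58, 59, 59, 60, 57]
179 267.5 280.5 [57, 54, 154, 255, 255, 255, 250, 255, 255, 249, 122, 43, 42, 46, 46, 32, 33, 34, 30, 31, 39, 40, 41, 53, 57, 59, 57, 60, 59, 56, 60, 58]
180 266.5 280.5 [58, 54, 106, 255, 255, 255, 249, 255, 250, 120, 35, 29, 38, 46, 47, 47, 50, 54, 50, 46, 41, 28, 33, 49, 57, 61, 57, 61, 60, 55, 59, 56]
181 266.5 281.5 [57, 56, 72, 255, 255, 255, 245, 252
[... 240 characters left out ...]
, 58, 60]
183 265.5 281.5 [60, 57, 52, 255, 255, 255, 254, 241, 131, 30, 32, 41, 47, 48, 42, 51, 52, 51, 49, 48, 48, 43, 34, 32, 55, 60, 57, 57, 59, 61, 62, 58]
184 266.5 281.5 [59, 60, 66, 255, 255, 255, 252, 253, 188, 32, 34, 41, 41, 48, 45, 49, 55, 50, 49, 50, 41, 41, 35, 49, 56, 58, 60, 55, 56, 57, 60, 58]
185 266.5 281.5 [57, 57, 68, 255, 255, 255, 255, 255, 233, 54, 35, 34, 41, 46, 52, 53, 54, 50, 47, 45, 46, 42, 38, 42, 54, 60, 56, 59, 61, 56, 60, 58]
186 266.5 284.5 [57, 57, 51, 255, 255, 255, 255, 255, 250, 138, 39, 45, 48, 59, 64, 68, 68, 69, 76, 78, 82, 77, 82, 97, 110, 112, 83, 61, 54, 57, 57, 54]
[273.97380485 183.50120345] [282.00209506 183.05398809] [265.93334203 183.9490969 ]
```

```bash
python3 -m creep '[{"fingers":0,"x":0,"y":0,"z":-0.05,"twist":0},{"fingers":0,"x":0,"y":0,"z":-0.05,"twist":0},{"fingers":0,"x":0.15,"y":0,"z":-0.05,"twist":0},{"fingers":0,"x":0.3,"y":0,"z":-0.05,"twist":0},{"fingers":0,"x":0.45,"y":0,"z":-0.05,"twist":0},{"fingers":0,"x":0.6,"y":0,"z":-0.05,"twist":0},{"fingers":0,"x":0.7,"y":0,"z":-0.05,"twist":0},{"fingers":0,"x":0.76,"y":0,"z":-0.05,"twist":0},{"fingers":0,"x":0.76,"y":0,"z":-0.05,"twist":0},{"fingers":0,"x":0.76,"y":0,"z":-0.05,"twist":0},{"fingers":0,"x":0.76,"y":0,"z":-0.05,"twist":0},{"fingers":0,"x":0.76,"y":0,"z":-0.05,"twist":0},{"fingers":0,"x":0.76,"y":0,"z":-0.05,"twist":0},{"fingers":0,"x":0.76,"y":0,"z":-0.05,"twist":0},{"fingers":0,"x":0.76,"y":0,"z":-0.05,"twist":0}]'
python3 look.py 6;python3 mv.py .5976 .1758 .0912 72; sleep 0.1; python3 ov.py 6 .5976 .1758 .0912 .001
```

```text
time: 11.63
position: [0.5972, 0.176, 0.0912]
tool_rot: [-0.974, 1.341, 0.974]
ft_force: [-0.5, 0.3, -0.7]
grip_width: 0.228
t 11.7333 pos [0.5972 0.176  0.0911] jaw az 71.98 down [ 2.e-04  1.e-04 -1.e+00] q [-0.6   0.36  0.33  1.69 -0.13  1.11  1.02] F [-0.06  0.16 -0.66] grip 0.22539519451116188
units xyz [-0.003 -0.012 -0.001] twist -0.0
17 272.70588235294116 174.23529411764707 271 275 172 177 pred [273.54715386 176.50718997]
```

View pics/ov6.png

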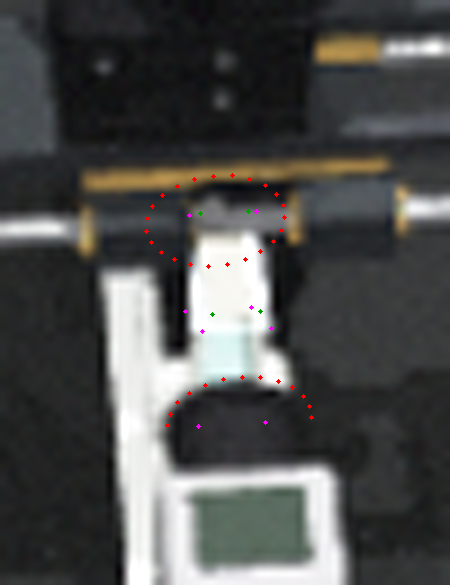

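View pics/look6.png

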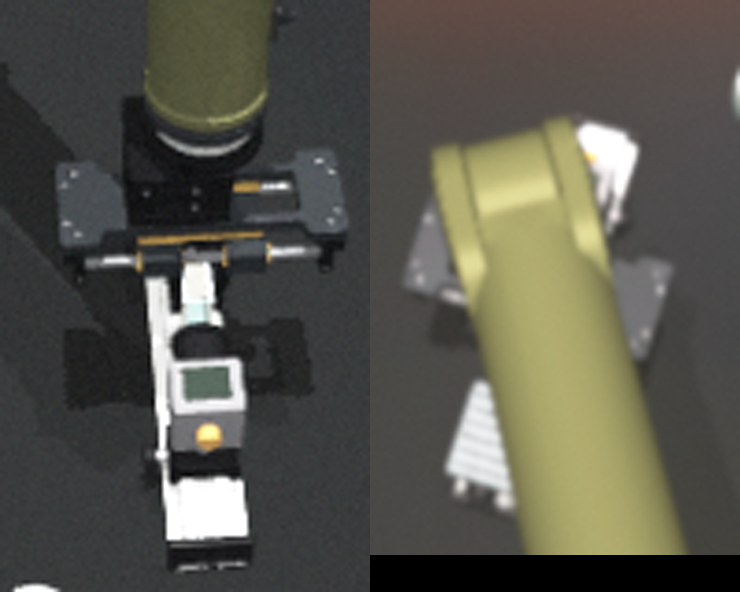

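The cell hangs in the gap with its window top at (228,330) in the crop. The lens-to-detector axis passes about 0.5 px to the right, which is roughly 1 mm, and the height matches the prediction. I'll nudge it a fraction and let it settle.

```bash
python3 -m creep '[{"fingers":0,"x":0,"y":0,"z":0.02,"twist":0},{"fingers":0,"x":0,"y":0,"z":0.02,"twist":0},{"fingers":0,"x":0,"y":0,"z":0.02,"twist":0},{"fingers":0,"x":0,"y":0,"z":0.02,"twist":0},{"fingers":0,"x":0,"y":0,"z":0.02,"twist":0},{"fingers":0,"x":0,"y":0,"z":0.02,"twist":0},{"fingers":0,"x":0,"y":0,"z":0.02,"twist":0},{"fingers":0,"x":0,"y":0,"z":0.02,"twist":0}]'
python3 look.py 7;python3 mv.py;python3 ov.py 7 .5975 .1766 .0911 .001
python3 - <<'E'
from h import *
a=load("scene0.npz")["pixels"].astype(int);b=load("scene7.npz")["pixels"].astype(int)
for n,(x0,y0,x1,y1) in dict(mid=(110,205,132,232),short=(132,205,155,235),jar=(212,242,246,282),bottle=(365,122,410,185)).items():
    print(n,"mean diff",abs(a-b)[y0:y1,x0:x1].mean().round(1))
E
```

```text
time: 12.4
position: [0.5974, 0.1767, 0.091]
tool_rot: [-0.975, 1.342, 0.974]
ft_force: [0.1, 0.2, 0.4]
grip_width: 0.231
t 12.5 pos [0.5974 0.1767 0.091 ] jaw az 71.98 down [ 1.e-04  0.e+00 -1.e+00] q [-0.6   0.37  0.33  1.69 -0.13  1.11  1.02] F [-0.7   0.64 -0.59] grip 0.22518430537766432
17 273.11764705882354 174.35294117647058 271 275 172 177 pred [273.80959356 176.4129279 ]
mid mean diff 2.3
short mean diff 2.0
jar mean diff 1.6
bottle mean diff 2.1
```

View pics/ov7.png

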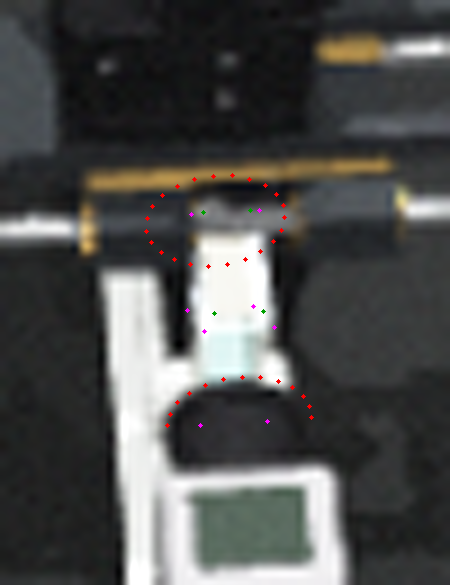

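The window (centre about x = 230 in the crop) now lies on the lens-to-detector line to within about 0.3 px. The cell is upright, there is no contact force, and the other objects haven't moved. Handing in.

```bash
python3 -c "
from bench import workorder; print(workorder.close_job())"; python3 mv.py
```

```text
the job is handed in; nothing more can be done
None
the job is handed in; nothing more can be done
```

I took the long cell from its rack slot by its frosted sides at 20 N and lowered it into the gap. I handed the job in at 12.5 s with the cell still held there; `close_job()` gives no verdict.

**Last checks:**
- **Height:** the tool tip was at [0.597, 0.177, 0.091] m. That puts the underside at about 72 mm and the window centres at about 95 mm, the beam height.
- **Attitude:** the tool pointed straight down. The jaws were at 72°, so the cell lies along the bench axis I measured at −18°.
- **Grip and contact:** the opening was about 0.23, which is 20 mm and matches the cell's width. The wrist force was at noise level, about 1 N.
- **Sideways position:** the scene view put the cell within about 1 mm of the line from the lamp lens to the detector tube.
- **Other objects:** the mid and short cells, the jar and the bottle look unchanged in the scene picture.

**Disagreements and limits:**
- **Camera mismatch:** the two cameras disagreed by about 4 mm sideways on the bench and 7 mm on the cell. I used the mean, then corrected it against the held cell in the scene view.
- **Top view:** the arm hid the gap there at the end, so the final alignment rests on the scene camera alone.
- **Lower part of the cell:** the detector tube hid it in the scene view. Its height comes from the tool pose and the visible top edge of the window.
- **Refused commands:** two gripper commands were refused for missing keys, with no motion and no time lost.

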